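Lock a filter cartridge into its bayonet and shut the chip guard

ROBOT

A 6-joint arm with a two-finger parallel gripper is mounted at the origin on a cart in front of the work surface, level with it; the furniture and walls round the work are solid. World frame = base frame: x ahead of the robot, y to its left, z up, the work surface at z = 0. Lengths are in m, angles in degrees, forces in N, time in s.
With the tool pointing down it reaches from about 0.4 to 0.825 m from the base axis. Payload 7 kg.
Tool frame: the origin (TCP) lies on the centre line of the jaws, within the pads' length; the fingertips stand 14 mm ahead of it and the grasp point (between the pads) lies 5 mm behind it; z points along the fingers, y is the line along which they close (so a half turn about z gives the same grasp; the last joint's range is limited). The gripper opens to 88 mm and grips with 3 to 60 N. Pads are 19 mm wide; open, the fingers measure 130 mm over their backs; the gripper's body (78 mm by 193 mm) begins 47 mm behind the grasp point.
Start: joints at [85.835, 20.546, 0.682, 0, -70.136, -16.507], TCP at [0.238, 0.632, 0.241] pointing down, gripper open.
Joint ranges: [-176.03, 176.03], [-82.01, 121.73], [-58.28, 71.71], [-173.87, 95.51], [-174.79, -0.11], [-173.66, 173.66]. Speed limits (degrees/s): [136.94, 136.94, 172.46, 180, 180, 180].

INTERFACE

Orientations are given as [roll, pitch, yaw] about the fixed x, y, z axes, in that order (R = Rz(yaw) Ry(pitch) Rx(roll)).
In Python, from plant import r gives the robot as it stands.
- The arm moves only by the tool send_rows, never from a script. Its argument "steps" is a list of rows, each an object with "dp": the shift along the tool's x, y, z in mm, a list of three; "roll": the turn about the tool's z in rad; "jaw": the opening in per cent of the stroke, from 0 (shut) to 100 (fully open). In form: [{"dp": [tx, ty, tz], "roll": roll, "jaw": jaw}, ...]. A call has 1 to 5 rows; each row is the pose to reach, as a shift and turn from the pose commanded when the call began, along the tool's axes at that moment; what a row does not reach only later rows make up. A row lasts 1/8 s, in which the tool goes at most 62.5 mm and 10.7 degrees, less where a joint would pass 70% of its speed; a pose out of reach is approached as far as the arm can. A call with a gripper value outside its range is refused whole. The fingers move at their own pace and stop on an object; "newtons" is the grip in N (left out, the last holds). Time passes only in rows, so rows that repeat a pose let the fingers close. It gives the time, the measured TCP pose, the force, the opening and the grip force at its end, in the units of the state.
- r.get_state(): the state, without advancing time (a new reading comes with each control period).
- r.capture(name): name is "scene" or "side" or "wrist"; returns a dict with "image" (420x560x3 uint8, blue, green, red), "K" (3x3 intrinsics, pixels), "rvec" (rotation vector, rad) and "tvec" (3), from world to camera coordinates, as OpenCV has them. Camera axes: x right, y down, z forward; pixel columns grow to the right and rows downward; lengths in m; the calibration is good to about 2 mm. A picture is of the moment at which its call begins. There is no depth.
- r.close_job(): hands the job in; it is judged then, once.
The state is a dict: "time_s": time; "joints": joint angles; "qd": joint speeds; "joint_torque": joint torques, N m; "tcp_pos": TCP position; "eef_rot": TCP orientation; "contact_force": force on the tool from outside, world axes, zero at the start; "moment": the same for the moment, N m; "gripper_width": finger opening in m; "gripper_force": force on a finger pad.
Only numpy, scipy, OpenCV 4.12 (cv2) and the standard library are available. Lean on these libraries where they do the work, as an engineer would, in place of code of your own. Each camera call takes 0.05 s, during which the arm holds its last target. There are 200 camera calls.

TASK

Put the filter cartridge into the round socket of the suction unit, push it in against the spring, turn it clockwise (seen from above) until it stops and let the spring lift it into its locked seat. Once it is locked and released, slide the unit's clear chip guard shut in front of it until the latch clicks, and leave everything at rest without knocking over or shoving the other things on the bench.

Things in the scene. Friction and masses are not known exactly. Their poses are not given: they have to be found in the camera images.
- cartridge_mid (a point): Centre of the loose filter cartridge, half-way up (43 mm over its underside); 86 mm tall, 0.16 to 0.25 kg, upright on the bench. A round pleated grey body, 66 mm across from 22 to 56 mm up, on a neck 40 mm across; an upright grip fin on top. Half a turn about its z leaves it the same.
- cartridge_fin (a point): Centre of the cartridge's grip fin, 71 mm over its underside: a flat upright plate 12 mm thick along the cartridge's own y, 56 mm long along its own x, from 56 to 86 mm up. Grasp it from above. Same axes as the cartridge.
- cartridge_foot (a point): Centre of the cartridge's underside, same axes. At the very bottom of the neck two lugs stand out along the cartridge's own +x and -x (in line with the fin): 58 mm from tip to tip, each 12 mm wide and 8 mm tall, their undersides level with the foot.
- socket (a point): Centre of the top face of the bayonet collar: aluminium, 85 mm across, hole 46 mm, 45 mm over the bench, on a low grey suction unit fixed to the bench (166 x 240 mm). Axes are the unit's: z up, -x its front. Two opposite slots 18 mm wide pass the lugs; the line through them lies at an unmeasured angle up to 0.35 rad either way of the unit's x axis: look from above or feel for it.
- plate_rest (a point): Point on the socket's axis, 7 mm below the collar's top: the top of the spring plate at rest. A cartridge set on the collar and turned sinks to here when its lugs meet the slots (within about 6 degrees). The plate yields from 3.5 N, the cartridge's own 2 N included, plus 0.7 N per mm, and bottoms 23 mm below the collar's top (15 N).
- seat (a point): Point on the socket's axis where the foot is when locked, 14 mm below the collar's top. With the foot held 18 to 23 mm below the top the lugs turn from the slots 1.22 rad clockwise seen from above to a hard stop (other way blocked); let go there, the spring lifts them 4 mm into notches. Let go short of that it stays at 18 mm, unlocked; not turned, it rises to 7 mm. Regrasping part-way is allowed.
- guard_tab (a point): Centre of the black tab (14 x 16 mm, 32 mm tall) on top of the chip guard, a clear panel in an aluminium frame, 104 mm wide, 68 mm tall, sliding along the unit's y on a rail 84 mm in front of the socket's axis. Axes are the unit's; shutting is toward -y, where the tab ends at y = 0 of the unit. Push the tab's side with closed fingers.
- guard (a joint): How far the guard is open, in m: 0 shut and latched, 0.10 fully open. It slides with 1 to 2 N; from 16 mm open a sprung roller latch resists with up to about 9 N, gives way at about 7.5 mm and pulls the guard home to a hard stop. Left short of that, the roller pushes it back open.

How it is judged (in metres and radians):
On the way, in this order (a step that is already met when the one before it is completed fails the run):
1. the cartridge stands in the socket, pressed in against the spring (foot 17 mm or more below the collar's top) (z of cartridge_foot in the frame of socket below -0.017 m and horizontal distance between cartridge_foot and socket below 0.005 m), for 0.05 s.
2. the cartridge is locked in its seat and let go, the guard still open (z of cartridge_foot in the frame of socket between -0.0162 and -0.0118 m and horizontal distance between cartridge_foot and socket below 0.005 m and contact force between the fingers and cartridge below 0.1 N and value of joint guard above 0.012 m), for 0.2 s.
3. the guard is shut and its latch has caught (value of joint guard below 0.002 m), for 0.2 s.
At the end, for the whole second after the job is handed in: The cartridge sits locked in the bayonet by itself: foot 11.8 to 16.2 mm below the collar's top (only the locked seat gives this), within 5 mm of the axis, upright to 0.08 rad and at rest; the guard is shut and latched to within 2 mm (z of cartridge_foot in the frame of socket between -0.0162 and -0.0118 m and horizontal distance between cartridge_foot and socket below 0.005 m and angle between cartridge_foot's own z axis and vertical below 0.08 rad and linear speed of cartridge below 0.02 m/s and value of joint guard below 0.002 m); the robot touches nothing.
It fails at once if another thing on the bench is shoved more than 40 mm or knocked over (distance of any of tin, tape, jar_a, jar_b, cone, brick from where it was at the start of the episode above 0.04 m or angle between any of jar_a, jar_b, cone's own z axis and vertical above 0.8 rad).
It also fails if it takes over 67 s, if anything falls off the work surface, if the arm or the gripper's body presses on something with over 40 N, if the wrist force passes 120 N, or if a joint passes its speed limit or range.

## Working session

There is one attempt and no reset: what is moved stays moved. The work goes in short steps, Python scripts to look and compute and a tool call to move; the robot and the scene stay as the last step left them, time stands still between calls to the robot, and variables do not carry over. Pictures are saved under pics/ and viewed, at most 10 in all, crops included, and the job is handed in when it is done.

Besides the shell and the picture viewer there is one more tool, called after "Call:" as name([rows], argument=value, ...), one row to a line, values as JSON. send_rows: Moves the arm, as the interface text tells. Its arguments: {"type":"object","properties":{"steps":{"type":"array","items":{"type":"object","properties":{"dp":{"type":"array","items":{"type":"number"}},"roll":{"type":"number"},"jaw":{"type":"number"}}}},"newtons":{"type":"number"}},"required":["steps"]}

```bash
mkdir -p pics
cat > h.py <<'E'
import numpy as np, cv2
from plant import r
def cap(n,f):
    c=r.capture(n); cv2.imwrite('pics/'+f+'.png',c['image']); np.savez('pics/'+f+'.npz',**c); return c
def ray(f,u,v,z):
    c=np.load('pics/'+f+'.npz'); R=cv2.Rodrigues(c['rvec'])[0]; t=c['tvec'].ravel()
    d=R.T@np.linalg.inv(c['K'])@np.array([u,v,1.]); o=-R.T@t
    return (o+d*(z-o[2])/d[2]).round(4)
def proj(f,p):
    c=np.load('pics/'+f+'.npz'); return cv2.projectPoints(np.array([p],float),c['rvec'],c['tvec'],c['K'],None)[0].ravel().round(1)
E
python3 - <<'E'
from h import *
a=cap('scene','s1');b=cap('wrist','w1');cap('side','d1')
cv2.imwrite('pics/all.png',cv2.resize(np.hstack([a['image'],b['image']]),(800,300)))
print(r.get_state())
for f in('s1','w1','d1'):
    c=np.load('pics/'+f+'.npz');R=cv2.Rodrigues(c['rvec'])[0];print(f,(-R.T@c['tvec'].ravel()).round(3),R[2].round(2))
E
```

```text
{'time_s': 0.15, 'joints': array([ 8.58368883e+01,  2.05814984e+01,  6.46428578e-01, -1.62274675e-02,
       -7.01369581e+01, -1.65082094e+01]), 'qd': array([-0.02646138, -0.06043001,  0.21602597,  0.10363681,  0.01376035,
        0.01374163]), 'joint_torque': array([-1.86561165e-04, -5.83278108e+01,  2.93290454e+01,  7.00114489e+00,
        8.76539882e-03, -1.09558753e-04]), 'tcp_pos': array([0.23815459, 0.63120722, 0.23984322]), 'eef_rot': array([ 1.79926606e+02, -5.84087574e-03, -2.06768407e+01]), 'contact_force': array([-0.06289327,  0.95903206,  0.29999755]), 'moment': array([-0.00034188, -0.00651951, -0.03963687]), 'gripper_force': 0.0, 'gripper_width': 0.0878639937169434}
s1 [ 0.116 -0.395  0.517] [ 0.48  0.72 -0.5 ]
w1 [0.304 0.606 0.384] [-0.25  0.09 -0.97]
d1 [0.547 1.039 0.433] [ 0.   -0.93 -0.38]
```

View pics/s1.png

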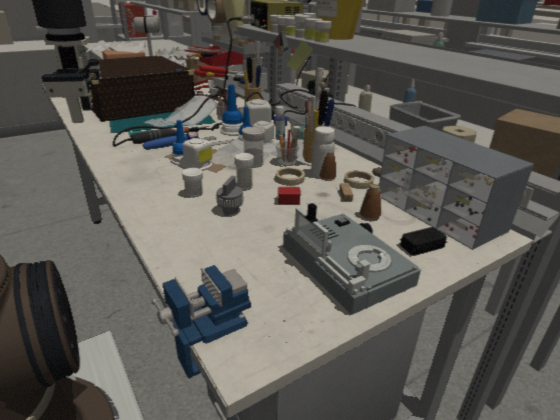

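View pics/w1.png

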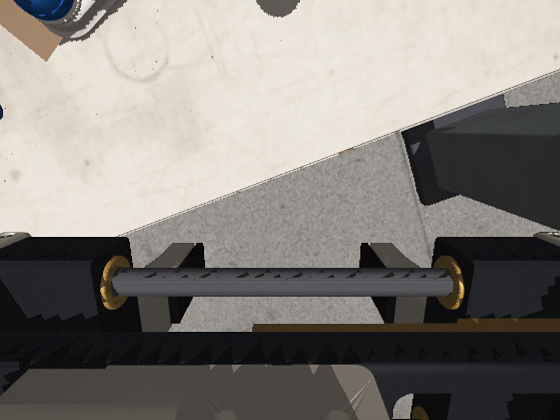

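The scene picture shows the cartridge near (230,197), the collar near (369,258) and the black tab near (312,212). I'll enlarge that area.

Run:
```python
from h import *
i=cv2.imread('pics/s1.png')[140:310,180:430]
cv2.imwrite('pics/c1.png',cv2.resize(i,None,fx=3.2,fy=3.2,interpolation=cv2.INTER_CUBIC)[:, :800])
for u,v,z in[(230,211,0),(230,195,.043),(369,258,.045),(312,206,.09)]:print(ray('s1',u,v,z))
```

```text
[0.5007 0.4107 0.    ]
[0.5048 0.415  0.043 ]
[0.6177 0.0376 0.045 ]
[0.5958 0.1993 0.09  ]
```

View pics/c1.png

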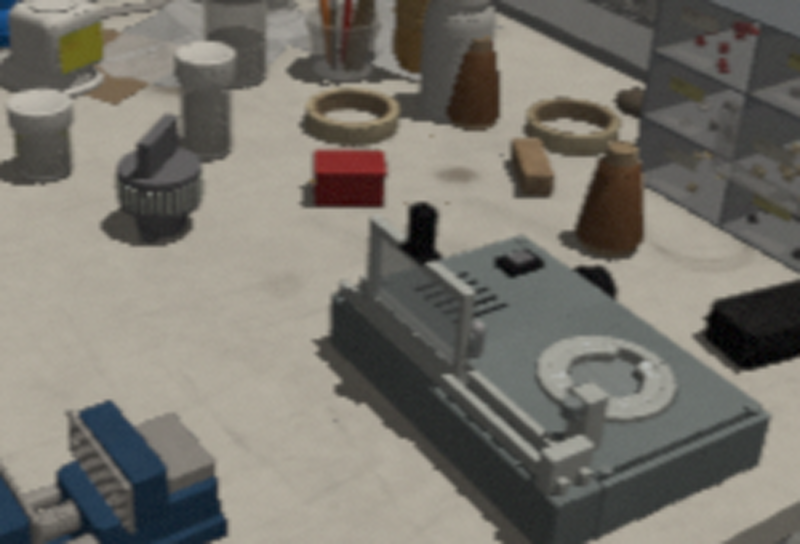

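Enlarged: the cartridge's foot is at about (160,232) in the crop with the fin top at (155,140). The tab top is at (423,210), the collar centre at (607,378), and the guard is open on the far (+y) side. I'll move over the cartridge, stopping short of it.

Call:
send_rows([
  {"dp": [52, 22, 0], "roll": 0, "jaw": 100},
  {"dp": [104, 44, 0], "roll": 0, "jaw": 100},
  {"dp": [156, 66, 0], "roll": 0, "jaw": 100},
  {"dp": [208, 88, 0], "roll": 0, "jaw": 100},
  {"dp": [260, 110, 0], "roll": 0, "jaw": 100},
])

```text
time_s: 0.78
tcp_pos: [0.4437, 0.4354, 0.2405]
eef_rot: [180.0, 0.0, -20.7]
contact_force: [1.0, 0.4, 0.5]
gripper_width: 0.0875
gripper_force: 0.0
```

Call:
send_rows([
  {"dp": [0, 0, 0], "roll": 0, "jaw": 100},
  {"dp": [0, 0, 0], "roll": 0, "jaw": 100},
  {"dp": [0, 0, 0], "roll": 0, "jaw": 100},
])

```text
time_s: 1.15
tcp_pos: [0.442, 0.4375, 0.2404]
eef_rot: [180.0, 0.0, -20.6]
contact_force: [0.8, -0.1, 0.0]
gripper_width: 0.0874
gripper_force: 0.0
```

Run:
```python
from h import *
cap('wrist','w2')
print(r.get_state()['tcp_pos'],r.get_state()['eef_rot'])
print(proj('w2',[.505,.413,.086]))
```

```text
[0.44194128 0.43764472 0.2404212 ] [ 1.79990962e+02  6.42671312e-03 -2.05882184e+01]
[281.8 132.4]
```

View pics/w2.png

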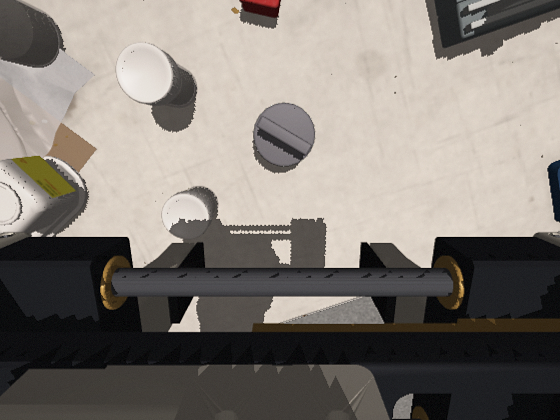

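Wrist view: the cartridge is at about (284,135), with the fin running from upper left (262,124) to lower right (311,152). A jar stands near (187,213) and another near (145,72). Next is a closer crop.

Run:
```python
from h import *
i=cv2.imread('pics/w2.png')[95:180,240:330]
cv2.imwrite('pics/c2.png',cv2.resize(i,None,fx=7,fy=7,interpolation=cv2.INTER_CUBIC))
```

```text
(no output)
```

View pics/c2.png

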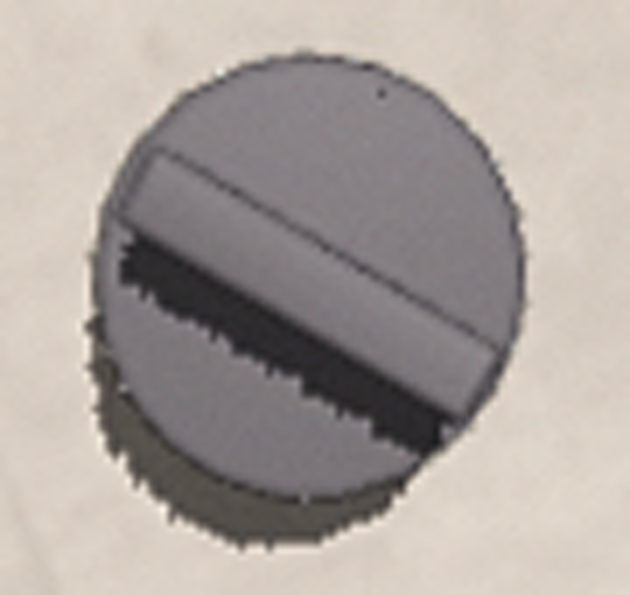

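The fin top's corners in the crop are (162,150), (498,350), (462,418) and (120,225).

```bash
cat >> h.py <<'E'
def mv(px,py,pz=None,yaw=None):
    "shift in tool axes (mm) and roll (rad) to reach world target with tool down"
    s=r.get_state();p=s['tcp_pos'];y=np.radians(s['eef_rot'][2]);c,sn=np.cos(y),np.sin(y)
    d=np.array([px,py])-p[:2]
    print('dp',(np.array([c*d[0]+sn*d[1],sn*d[0]-c*d[1],(p[2]-(p[2] if pz is None else pz))])*1e3).round(1),'roll',None if yaw is None else round(-((np.degrees(0)+yaw-np.degrees(y)+90)%180-90)*np.pi/180,3),'at',p.round(4),s['eef_rot'].round(1),s['contact_force'].round(1))
E
python3 - <<'E'
from h import *
P=np.array([ray('w2',240+(u+.5)/7-.5,95+(v+.5)/7-.5,.086) for u,v in[(162,150),(498,350),(462,418),(120,225)]])
m=P.mean(0);d=P[1]+P[2]-P[0]-P[3]; w=P[0]+P[1]-P[2]-P[3]
a=np.degrees(np.arctan2(d[1],d[0]));print(m,np.linalg.norm(d)/2,np.linalg.norm(w)/2,a)
mv(m[0],m[1],.066,a)
for v in [(420,45),(490,5)]: print(ray('w2',*v,.04))
E
```

```text
[0.5014   0.411875 0.086   ] 0.05333444009268307 0.01089598549925618 -139.9055797476361
dp [ 64.7   3.2 174.4] roll -1.059 at [0.4419 0.4376 0.2404] [180.    0.  -20.6] [-0.4  0.4  0.8]
[0.536  0.2493 0.04  ]
[0.5466 0.1751 0.04  ]
```

Run:
```python
from h import *
print(r.get_state()['joints'].round(1))
q=lambda u,v:(180+u/3.2,140+v/3.2)
print('jars foot',ray('s1',*q(43,175),0),ray('s1',*q(208,152),0),'red',ray('s1',*q(348,200),0),'cone',ray('s1',*q(608,245),0))
for n,(u,v) in dict(a=(335,330),b=(555,542)).items(): print(n,ray('s1',*q(u,v),0.0))
for n,(u,v) in dict(a=(335,292),b=(555,500),back=(768,412),c=(520,238)).items(): print(n,ray('s1',*q(u,v),0.03))
print('sock',ray('s1',*q(607,378),.045), 'tab',ray('s1',*q(423,230),.12))
m=np.array([.5014,.4119])
for z in(.05,.07,.1):print(ray('w2',187,213,z)[:2]-m,ray('w2',145,72,z)[:2]-m)
```

```text
[ 62.7  15.6  -6.4  -0.  -68.    6.7]
jars foot [0.4555 0.5404 0.    ] [0.5971 0.5076 0.    ] red [0.6549 0.3714 0.    ] cone [0.7909 0.2057 0.    ]
a [0.541  0.2193 0.    ]
b [ 0.5317 -0.0205  0.    ]
a [0.5419 0.2221 0.03  ]
b [ 0.5298 -0.0175  0.03  ]
back [ 0.6952 -0.0268  0.03  ]
c [0.7017 0.2125 0.03  ]
sock [0.6186 0.0366 0.045 ] tab [0.5482 0.1385 0.12  ]
[-0.0423  0.1347] [0.1081 0.1108]
[-0.0394  0.1267] [0.1021 0.1042]
[-0.035   0.1147] [0.0929 0.0943]
```

Call:
send_rows([
  {"dp": [14, 0, 20], "roll": -0.18, "jaw": 50},
  {"dp": [28, 2, 40], "roll": -0.36, "jaw": 50},
  {"dp": [42, 3, 60], "roll": -0.54, "jaw": 50},
  {"dp": [55, 3, 80], "roll": -0.72, "jaw": 50},
  {"dp": [65, 3, 100], "roll": -0.9, "jaw": 50},
])

```text
time_s: 1.82
tcp_pos: [0.5022, 0.4119, 0.1398]
eef_rot: [180.0, 0.0, 31.3]
contact_force: [0.5, 0.5, -0.1]
gripper_width: 0.0455
gripper_force: 0.0
```

Call:
send_rows([
  {"dp": [0, 0, 0], "roll": -0.16, "jaw": 50},
  {"dp": [0, 0, 0], "roll": -0.16, "jaw": 50},
  {"dp": [0, 0, 0], "roll": -0.16, "jaw": 50},
])

```text
time_s: 2.2
tcp_pos: [0.5021, 0.4118, 0.1409]
eef_rot: [-180.0, -0.0, 39.9]
contact_force: [-0.2, -0.2, 1.4]
gripper_width: 0.044
gripper_force: 0.0
```

Run:
```python
from h import *
mv(.5014,.4119,.074,40.1)
```

```text
dp [-0.5 -0.5 66.9] roll -0.003 at [0.5021 0.4118 0.1409] [-180.    -0.    39.9] [-0.2 -0.2  1.4]
```

Call:
send_rows([
  {"dp": [-0.5, -0.5, 25], "roll": 0, "jaw": 50},
  {"dp": [-0.5, -0.5, 50], "roll": 0, "jaw": 50},
  {"dp": [-0.5, -0.5, 67], "roll": 0, "jaw": 50},
  {"dp": [-0.5, -0.5, 67], "roll": 0, "jaw": 50},
  {"dp": [-0.5, -0.5, 67], "roll": 0, "jaw": 5},
], newtons=35)

```text
time_s: 2.82
tcp_pos: [0.5022, 0.4117, 0.0745]
eef_rot: [-180.0, -0.1, 40.1]
contact_force: [0.2, -0.3, 1.1]
gripper_width: 0.0384
gripper_force: 0.0
```

Call:
send_rows([
  {"dp": [0, 0, 0], "roll": 0, "jaw": 0},
  {"dp": [0, 0, 0], "roll": 0, "jaw": 0},
  {"dp": [0, 0, 0], "roll": 0, "jaw": 0},
  {"dp": [0, 0, 0], "roll": 0, "jaw": 0},
], newtons=35)

```text
time_s: 3.32
tcp_pos: [0.5019, 0.4113, 0.0739]
eef_rot: [-180.0, -0.0, 40.1]
contact_force: [-1.2, -0.1, 2.3]
gripper_width: 0.0118
gripper_force: 35.0
```

Call:
send_rows([
  {"dp": [0, 0, -30], "roll": 0, "jaw": 0},
  {"dp": [0, 0, -80], "roll": 0, "jaw": 0},
  {"dp": [0, 0, -130], "roll": 0, "jaw": 0},
  {"dp": [0, 0, -150], "roll": 0, "jaw": 0},
  {"dp": [-20, 32, -150], "roll": 0.1, "jaw": 0},
])

```text
time_s: 3.95
tcp_pos: [0.5074, 0.3755, 0.2251]
eef_rot: [-179.9, -0.2, 34.3]
contact_force: [-0.4, -0.5, -3.1]
gripper_width: 0.0116
gripper_force: 35.0
```

Call:
send_rows([
  {"dp": [-26, 42, 0], "roll": 0.15, "jaw": 0},
  {"dp": [-52, 84, 0], "roll": 0.3, "jaw": 0},
  {"dp": [-78, 126, 0], "roll": 0.45, "jaw": 0},
  {"dp": [-104, 168, 0], "roll": 0.6, "jaw": 0},
  {"dp": [-130, 210, 0], "roll": 0.63, "jaw": 0},
])

```text
time_s: 4.58
tcp_pos: [0.5176, 0.1253, 0.2232]
eef_rot: [180.0, 0.0, -1.9]
contact_force: [1.1, -0.0, -2.1]
gripper_width: 0.0122
gripper_force: 35.0
```

Run:
```python
from h import *
mv(.553,.04,.224,-2.5)
```

```text
dp [38.3 84.1 -0.8] roll 0.01 at [0.5176 0.1253 0.2232] [180.    0.   -1.9] [ 1.1 -0.  -2.1]
```

Call:
send_rows([
  {"dp": [15, 42, 0], "roll": 0.01, "jaw": 0},
  {"dp": [30, 84, 0], "roll": 0.01, "jaw": 0},
  {"dp": [30, 84, 0], "roll": 0.01, "jaw": 0},
  {"dp": [30, 84, 0], "roll": 0.01, "jaw": 0},
  {"dp": [30, 84, 0], "roll": 0.01, "jaw": 0},
])

```text
time_s: 5.2
tcp_pos: [0.5453, 0.0429, 0.2234]
eef_rot: [-180.0, 0.0, -2.3]
contact_force: [-0.3, 0.3, -2.8]
gripper_width: 0.0113
gripper_force: 35.0
```

Run:
```python
from h import *
cap('wrist','w3');cap('side','d3')
print(r.get_state()['tcp_pos'],r.get_state()['eef_rot'])
print(proj('w3',[.6186,.0366,.045]))
```

```text
[0.54535924 0.04302658 0.22352615] [-1.79992120e+02  3.02855303e-03 -2.26219458e+00]
[284.3 125.9]
```

View pics/w3.png

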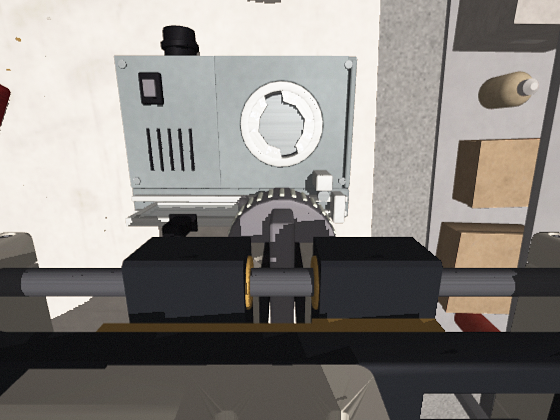

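The collar centre is at about (282,124), with slots at about (273,95) and (290,154), and the black tab at about (182,224). Next is an enlarged crop of the collar.

Run:
```python
from h import *
i=cv2.imread('pics/w3.png')[75:175,230:335]
cv2.imwrite('pics/c3.png',cv2.resize(i,None,fx=6,fy=6,interpolation=cv2.INTER_CUBIC))
```

```text
(no output)
```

View pics/c3.png

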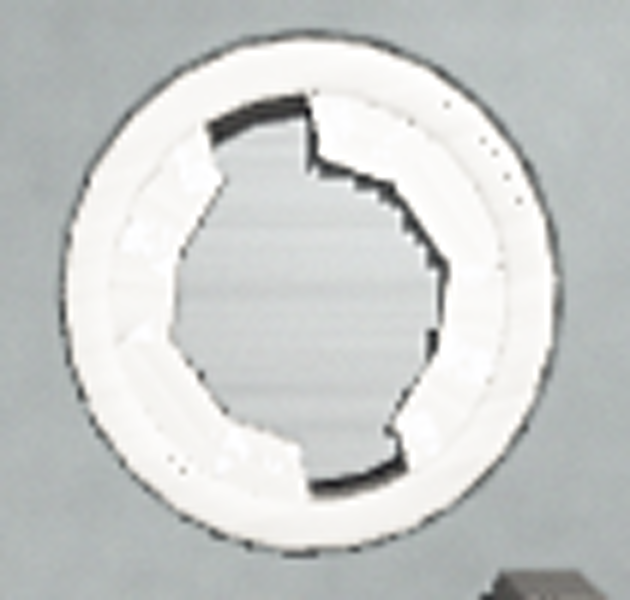

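Outer rim in the crop: x from 62 to 560, y from 33 to 553, so its centre is (311,293). The slots' outer edges run (208,128)–(308,95) and (310,497)–(408,468).

Run:
```python
from h import *
q=lambda u,v:ray('w3',230+(u+.5)/6-.5,75+(v+.5)/6-.5,.045)
c=q(311,293);e=[q(*x)for x in((62,293),(560,293),(311,33),(311,553))];print('c',c,np.mean(e,0),np.linalg.norm(e[0]-e[1]),np.linalg.norm(e[2]-e[3]))
a,b=q(258,111),q(359,482);d=a-b;print(a,b,(a+b)/2,np.linalg.norm(d),np.degrees(np.arctan2(d[1],d[0])))
# unit yaw: back edge & right edge
f=lambda u,v:ray('w3',u,v,.033)
A,B=f(115,57),f(356,56);d=A-B;print('unit yaw',np.degrees(np.arctan2(-d[0],d[1])),A,B)
print('tab',[ray('w3',182,222,z) for z in(.12,.14)])
mv(c[0],c[1])
```

```text
c [0.6212 0.0395 0.045 ] [0.620425 0.039475 0.045   ] 0.0851678930113925 0.08556757563469941
[0.6507 0.0471 0.045 ] [0.589  0.0323 0.045 ] [0.61985 0.0397  0.045  ] 0.06345021670569768 13.488708726241045
unit yaw -2.0529869615091165 [0.6923 0.2044 0.033 ] [ 0.6836 -0.0383  0.033 ]
tab [array([0.5421, 0.128 , 0.12  ]), array([0.548 , 0.1209, 0.14  ])]
dp [75.9  0.5  0. ] roll None at [0.5454 0.043  0.2235] [-180.     0.    -2.3] [-0.4 -1.  -1.9]
```

Call:
send_rows([
  {"dp": [37, 0, 0], "roll": -0.14, "jaw": 0},
  {"dp": [75, 0.5, 0], "roll": -0.275, "jaw": 0},
  {"dp": [75, 0.5, 30], "roll": -0.275, "jaw": 0},
  {"dp": [75, 0.5, 60], "roll": -0.275, "jaw": 0},
  {"dp": [75, 0.5, 85], "roll": -0.275, "jaw": 0},
])

```text
time_s: 5.92
tcp_pos: [0.6201, 0.0393, 0.1372]
eef_rot: [-180.0, 0.1, 13.5]
contact_force: [-0.1, -0.5, -2.8]
gripper_width: 0.0118
gripper_force: 35.0
```

Call:
send_rows([
  {"dp": [0, 0, 0], "roll": 0, "jaw": 0},
  {"dp": [0, 0, 0], "roll": 0, "jaw": 0},
])

```text
time_s: 6.18
tcp_pos: [0.6212, 0.0391, 0.1397]
eef_rot: [180.0, -0.1, 13.5]
contact_force: [0.8, -0.5, -2.6]
gripper_width: 0.0119
gripper_force: 35.0
```

Run:
```python
from h import *
mv(.6203,.0396,.119,13.5)
a=cap('scene','s2')['image'][180:310,290:440];b=cap('side','d2')['image']
print(proj('d2',[.62,.04,.08]))
p=proj('d2',[.62,.04,.08]).astype(int)
b=b[max(0,p[1]-75):p[1]+75,max(0,p[0]-75):p[0]+75]
cv2.imwrite('pics/c4.png',np.hstack([cv2.resize(x,(400,400),interpolation=cv2.INTER_CUBIC) for x in(a,b)]))
```

```text
dp [-0.7 -0.6 20.7] roll -0.0 at [0.6212 0.0391 0.1397] [ 1.80e+02 -1.00e-01  1.35e+01] [ 0.8 -0.5 -2.6]
[252.4 187. ]
```

View pics/c4.png

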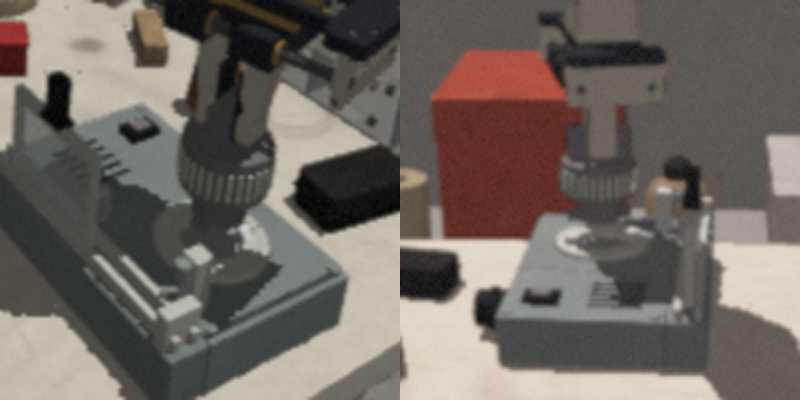

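Both views show the cartridge standing over the collar, centred. Lowering it while watching the force.

Call:
send_rows([
  {"dp": [-0.7, -0.5, 8], "roll": 0, "jaw": 0},
  {"dp": [-0.7, -0.5, 16], "roll": 0, "jaw": 0},
  {"dp": [-0.7, -0.5, 21], "roll": 0, "jaw": 0},
  {"dp": [-0.7, -0.5, 25], "roll": 0, "jaw": 0},
  {"dp": [-0.7, -0.5, 25], "roll": 0, "jaw": 0},
])

```text
time_s: 6.9
tcp_pos: [0.6195, 0.0388, 0.1131]
eef_rot: [180.0, 0.0, 13.4]
contact_force: [0.1, -0.4, -2.1]
gripper_width: 0.0115
gripper_force: 35.0
```

The lugs have entered the slots with no contact. Now pressing down.

Call:
send_rows([
  {"dp": [0.5, -0.5, 5], "roll": 0, "jaw": 0},
  {"dp": [0.5, -0.5, 10], "roll": 0, "jaw": 0},
  {"dp": [0.5, -0.5, 15], "roll": 0, "jaw": 0},
  {"dp": [0.5, -0.5, 15], "roll": 0, "jaw": 0},
  {"dp": [0.5, -0.5, 15], "roll": 0, "jaw": 0},
], newtons=50)

```text
time_s: 7.52
tcp_pos: [0.6205, 0.0393, 0.0998]
eef_rot: [180.0, -0.1, 13.4]
contact_force: [-3.5, -1.6, 9.2]
gripper_width: 0.0116
gripper_force: 50.0
```

Call:
send_rows([
  {"dp": [-0.7, 0, 3], "roll": 0, "jaw": 0},
  {"dp": [-0.7, 0, 3], "roll": 0.05, "jaw": 0},
  {"dp": [-0.7, 0, 3], "roll": 0.15, "jaw": 0},
  {"dp": [-0.7, 0, 3], "roll": 0.25, "jaw": 0},
  {"dp": [-0.7, 0, 3], "roll": 0.35, "jaw": 0},
])

```text
time_s: 8.15
tcp_pos: [0.6215, 0.0397, 0.0978]
eef_rot: [-179.9, -0.3, -6.8]
contact_force: [0.1, -0.5, 11.4]
gripper_width: 0.0118
gripper_force: 50.0
```

Run:
```python
from h import *
s=r.get_state();print(s['moment'],s['contact_force'],s['tcp_pos'],s['eef_rot'])
```

```text
[-0.50266882  0.27144375  0.09504531] [ 0.12831438 -0.52433819 11.38344896] [0.62149053 0.03967558 0.09777687] [-179.94231519   -0.27058805   -6.75028548]
```

Call:
send_rows([
  {"dp": [0, 0, 0], "roll": 0.15, "jaw": 0},
  {"dp": [0, 0, 0], "roll": 0.3, "jaw": 0},
  {"dp": [0, 0, 0], "roll": 0.45, "jaw": 0},
  {"dp": [0, 0, 0], "roll": 0.6, "jaw": 0},
  {"dp": [0, 0, 0], "roll": 0.75, "jaw": 0},
])

```text
time_s: 8.78
tcp_pos: [0.6215, 0.0395, 0.0978]
eef_rot: [-179.8, -0.2, -49.8]
contact_force: [-1.2, -0.9, 10.8]
gripper_width: 0.0114
gripper_force: 50.0
```

Call:
send_rows([
  {"dp": [0, 0, 0], "roll": 0.04, "jaw": 0},
  {"dp": [0, 0, 0], "roll": 0.1, "jaw": 0},
  {"dp": [0, 0, 0], "roll": 0.13, "jaw": 0},
  {"dp": [0, 0, 0], "roll": 0.15, "jaw": 0},
  {"dp": [0, 0, 0], "roll": 0.15, "jaw": 0},
])

```text
time_s: 9.4
tcp_pos: [0.6214, 0.0396, 0.0977]
eef_rot: [-179.8, -0.1, -58.2]
contact_force: [-0.0, -1.1, 9.9]
gripper_width: 0.0117
gripper_force: 50.0
```

Run:
```python
from h import *
s=r.get_state();print(s['moment'],s['contact_force'],s['tcp_pos'],s['eef_rot'])
```

```text
[-0.45078994  0.22247606  0.08723039] [-0.03936284 -1.06327587  9.86081928] [0.62144247 0.03955006 0.09772938] [-1.79764598e+02 -1.25260499e-01 -5.81510589e+01]
```

Call:
send_rows([
  {"dp": [0, 0, 1], "roll": 0.04, "jaw": 0},
  {"dp": [0, 0, 1], "roll": 0.08, "jaw": 0},
  {"dp": [0, 0, 1], "roll": 0.08, "jaw": 0},
])

```text
time_s: 9.78
tcp_pos: [0.6208, 0.0392, 0.0969]
eef_rot: [-179.8, -0.1, -62.7]
contact_force: [-2.0, -2.8, 14.2]
gripper_width: 0.0112
gripper_force: 50.6
```

Run:
```python
from h import *
s=r.get_state();print(s['moment'],s['contact_force'],s['tcp_pos'],s['eef_rot'])
```

```text
[-0.75021033  1.19670727  0.81735938] [-1.99201812 -2.83825809 14.1696372 ] [0.6208365  0.03915986 0.09687982] [-1.79837168e+02 -1.22483985e-01 -6.26704217e+01]
```

It has reached the hard stop: the moment has risen. I'll let it rise into the notch while still held, then release.

Call:
send_rows([
  {"dp": [0, 0, -2], "roll": 0, "jaw": 0},
  {"dp": [0, 0, -4], "roll": 0, "jaw": 0},
  {"dp": [0, 0, -6], "roll": 0, "jaw": 0},
  {"dp": [0, 0, -6], "roll": -0.02, "jaw": 0},
  {"dp": [0, 0, -6], "roll": -0.02, "jaw": 0},
])

```text
time_s: 10.4
tcp_pos: [0.6204, 0.0393, 0.1006]
eef_rot: [-179.9, -0.0, -61.6]
contact_force: [5.0, -3.7, -2.5]
gripper_width: 0.0114
gripper_force: 50.1
```

Call:
send_rows([
  {"dp": [0, 0, 0], "roll": 0, "jaw": 30},
  {"dp": [0, 0, 0], "roll": 0, "jaw": 50},
  {"dp": [0, 0, 0], "roll": 0, "jaw": 50},
  {"dp": [0, 0, -20], "roll": 0, "jaw": 50},
  {"dp": [0, 0, -50], "roll": 0, "jaw": 50},
])

```text
time_s: 11.02
tcp_pos: [0.6177, 0.0393, 0.1494]
eef_rot: [179.8, 0.1, -61.7]
contact_force: [0.2, 0.8, -0.5]
gripper_width: 0.0434
gripper_force: 0.0
```

Call:
send_rows([
  {"dp": [0, 0, -50], "roll": -0.18, "jaw": 0},
  {"dp": [0, 0, -70], "roll": -0.36, "jaw": 0},
  {"dp": [0, 0, -70], "roll": -0.54, "jaw": 0},
  {"dp": [0, 0, -70], "roll": -0.72, "jaw": 0},
  {"dp": [0, 0, -70], "roll": -0.9, "jaw": 0},
])

```text
time_s: 11.65
tcp_pos: [0.6184, 0.0395, 0.2198]
eef_rot: [-180.0, 0.1, -9.8]
contact_force: [0.0, 0.4, -0.9]
gripper_width: 0.0021
gripper_force: 0.0
```

Run:
```python
from h import *
a=cap('scene','s3')['image'][170:310,270:440];b=cap('side','d4')['image'][100:280,160:370]
cv2.imwrite('pics/c5.png',np.hstack([cv2.resize(a,(400,330),interpolation=cv2.INTER_CUBIC),cv2.resize(b,(400,343),interpolation=cv2.INTER_CUBIC)[:330]]))
# predicted px of fin top centre locked (z=.045-.014+.086) vs unlocked
for z in(.117,.113,.124): print(z,proj('s3',[.6203,.0396,z]),proj('d4',[.6203,.0396,z]))
print(r.get_state()['tcp_pos'],r.get_state()['eef_rot'])
```

```text
0.117 [374.4 226.2] [252.  172.1]
0.113 [374.1 228. ] [252.  173.7]
0.124 [374.9 223. ] [252.  169.2]
[0.61854804 0.0394917  0.21985029] [ 1.79994492e+02  1.02659326e-01 -9.97791100e+00]
```

View pics/c5.png

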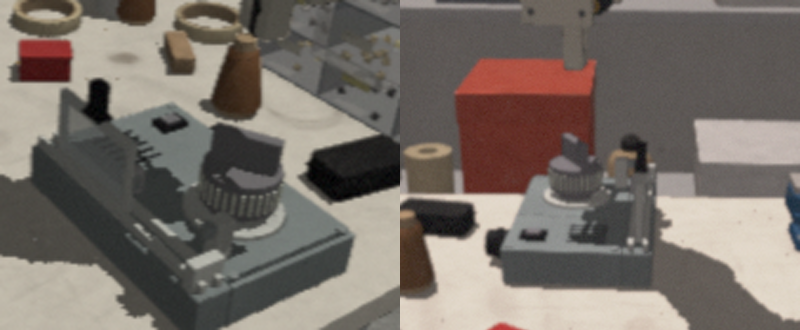

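The cartridge sits low in the collar and upright, with the tab at about (97,97) in the left half and (637,155) in the right half. I'll check its height with a light touch of the closed fingertips on the fin: contact should come at TCP z of about 0.131 if locked, 0.127 if not.

Call:
send_rows([
  {"dp": [2, 0, 30], "roll": 0, "jaw": 0},
  {"dp": [2, 0, 60], "roll": 0, "jaw": 0},
  {"dp": [2, 0, 82], "roll": 0, "jaw": 0},
  {"dp": [2, 0, 84], "roll": 0, "jaw": 0},
  {"dp": [2, 0, 84], "roll": 0, "jaw": 0},
])

```text
time_s: 12.38
tcp_pos: [0.6216, 0.0391, 0.1371]
eef_rot: [180.0, -0.0, -10.2]
contact_force: [-0.0, 0.1, 0.6]
gripper_width: 0.0005
gripper_force: 0.0
```

Call:
send_rows([
  {"dp": [0, 0, 2], "roll": 0, "jaw": 0},
  {"dp": [0, 0, 4], "roll": 0, "jaw": 0},
  {"dp": [0, 0, 4], "roll": 0, "jaw": 0},
])

```text
time_s: 12.75
tcp_pos: [0.6213, 0.039, 0.1328]
eef_rot: [-180.0, -0.0, -10.1]
contact_force: [-0.2, 0.6, 0.1]
gripper_width: 0.0007
gripper_force: 0.0
```

Call:
send_rows([
  {"dp": [0, 0, 2], "roll": 0, "jaw": 0},
  {"dp": [0, 0, 2], "roll": 0, "jaw": 0},
  {"dp": [0, 0, 2], "roll": 0, "jaw": 0},
])

```text
time_s: 13.12
tcp_pos: [0.6217, 0.0391, 0.1312]
eef_rot: [-180.0, -0.1, -10.1]
contact_force: [-1.0, 0.3, 5.5]
gripper_width: 0.0007
gripper_force: 2.7
```

Call:
send_rows([
  {"dp": [0, 0, 1], "roll": 0, "jaw": 0},
  {"dp": [0, 0, 2], "roll": 0, "jaw": 0},
  {"dp": [0, 0, 2], "roll": 0, "jaw": 0},
])

```text
time_s: 13.5
tcp_pos: [0.6218, 0.039, 0.1294]
eef_rot: [-180.0, -0.1, -10.1]
contact_force: [-0.2, 0.5, 6.4]
gripper_width: 0.0006
gripper_force: 3.3
```

Contact came at about 0.131, so it is locked. Retreating and heading for the tab's +y side.

Call:
send_rows([
  {"dp": [0, 0, -25], "roll": 0, "jaw": 0},
  {"dp": [0, 0, -70], "roll": -0.1, "jaw": 0},
  {"dp": [0, 0, -90], "roll": -0.14, "jaw": 0},
  {"dp": [-25, -40, -90], "roll": -0.14, "jaw": 0},
  {"dp": [-50, -80, -90], "roll": -0.14, "jaw": 0},
])

```text
time_s: 14.12
tcp_pos: [0.5856, 0.127, 0.2184]
eef_rot: [-180.0, 0.0, -2.2]
contact_force: [0.7, 0.7, 0.0]
gripper_width: 0.0001
gripper_force: 0.0
```

Run:
```python
from h import *
q=lambda u,v:(270+u*170/400,170+v*140/330)
print('px top',q(97,80),'bot',q(97,120),'d4 top',(160+637*210/400,100+140*180/343))
for o in(.09,.1):
  x,y=.5364+o*.0358,.0426+o
  for z in(.1,.12,.13,.14):print(o,z,proj('s3',[x,y,z]),proj('d4',[x,y,z]))
mv(.541,.192,.13,-2)
```

```text
px top (311.225, 203.93939393939394) bot (311.225, 220.9090909090909) d4 top (494.425, 173.46938775510205)
0.09 0.1 [309.8 223.1] [286.3 192.9]
0.09 0.12 [310.5 214.3] [286.4 184.2]
0.09 0.13 [310.8 209.9] [286.5 179.8]
0.09 0.14 [311.1 205.4] [286.6 175.4]
0.1 0.1 [307.  220.7] [286.1 194.5]
0.1 0.12 [307.6 212.1] [286.3 185.7]
0.1 0.13 [307.9 207.6] [286.3 181.3]
0.1 0.14 [308.2 203.2] [286.4 176.8]
dp [-47.  -63.3  88.4] roll -0.003 at [0.5856 0.127  0.2184] [-180.     0.    -2.2] [0.7 0.7 0. ]
```

Call:
send_rows([
  {"dp": [-24, -32, 0], "roll": 0, "jaw": 0},
  {"dp": [-47, -63, 0], "roll": 0, "jaw": 0},
  {"dp": [-47, -63, 40], "roll": 0, "jaw": 0},
  {"dp": [-47, -63, 88], "roll": 0, "jaw": 0},
  {"dp": [-47, -63, 88], "roll": 0, "jaw": 0},
])

```text
time_s: 14.75
tcp_pos: [0.5403, 0.1904, 0.1284]
eef_rot: [179.8, 0.2, -2.0]
contact_force: [1.0, -0.1, 1.1]
gripper_width: 0.0006
gripper_force: 0.0
```

Call:
send_rows([
  {"dp": [0, 10, 0], "roll": 0, "jaw": 0},
  {"dp": [0, 20, 0], "roll": 0, "jaw": 0},
  {"dp": [0, 30, 0], "roll": 0, "jaw": 0},
  {"dp": [0, 36, 0], "roll": 0, "jaw": 0},
  {"dp": [0, 42, 0], "roll": 0, "jaw": 0},
])

```text
time_s: 15.38
tcp_pos: [0.5401, 0.1489, 0.131]
eef_rot: [-180.0, -0.0, -2.1]
contact_force: [-0.4, 1.6, 1.5]
gripper_width: 0.0003
gripper_force: 0.8
```

The guard is sliding.

Call:
send_rows([
  {"dp": [0, 12, 0], "roll": 0, "jaw": 0},
  {"dp": [0, 24, 0], "roll": 0, "jaw": 0},
  {"dp": [0, 36, 0], "roll": 0, "jaw": 0},
  {"dp": [0, 46, 0], "roll": 0, "jaw": 0},
  {"dp": [0, 54, 0], "roll": 0, "jaw": 0},
])

```text
time_s: 16.0
tcp_pos: [0.5379, 0.0944, 0.1305]
eef_rot: [180.0, 0.0, -2.1]
contact_force: [-0.2, 1.9, 1.2]
gripper_width: 0.0007
gripper_force: 0.8
```

Call:
send_rows([
  {"dp": [0, 5, 0], "roll": 0, "jaw": 0},
  {"dp": [0, 10, 0], "roll": 0, "jaw": 0},
  {"dp": [0, 14, 0], "roll": 0, "jaw": 0},
  {"dp": [0, 18, 0], "roll": 0, "jaw": 0},
  {"dp": [0, 18, 0], "roll": 0, "jaw": 0},
])

```text
time_s: 16.62
tcp_pos: [0.5372, 0.0784, 0.1305]
eef_rot: [-179.9, -0.0, -2.0]
contact_force: [-1.2, 6.7, 2.2]
gripper_width: 0.0003
gripper_force: 3.4
```

Call:
send_rows([
  {"dp": [0, 3, 0], "roll": 0, "jaw": 0},
  {"dp": [0, 5, 0], "roll": 0, "jaw": 0},
  {"dp": [0, 7, 0], "roll": 0, "jaw": 0},
  {"dp": [0, 7, 0], "roll": 0, "jaw": 0},
])

```text
time_s: 17.12
tcp_pos: [0.5369, 0.0698, 0.1304]
eef_rot: [180.0, 0.0, -2.1]
contact_force: [0.1, -0.1, -0.6]
gripper_width: 0.0005
gripper_force: 0.0
```

The force has dropped away, so the latch has snapped home. A small nudge to confirm the hard stop.

Call:
send_rows([
  {"dp": [0, 3, 0], "roll": 0, "jaw": 0},
  {"dp": [0, 4, 0], "roll": 0, "jaw": 0},
  {"dp": [0, 4, 0], "roll": 0, "jaw": 0},
])

```text
time_s: 17.5
tcp_pos: [0.5372, 0.0685, 0.1306]
eef_rot: [-179.8, -0.1, -2.1]
contact_force: [-2.9, 13.6, -0.5]
gripper_width: -0.0001
gripper_force: 6.3
```

Hard stop confirmed. Backing away and checking.

Call:
send_rows([
  {"dp": [0, -10, 0], "roll": 0, "jaw": 0},
  {"dp": [0, -25, 0], "roll": 0, "jaw": 0},
  {"dp": [0, -30, -40], "roll": 0, "jaw": 0},
  {"dp": [0, -30, -90], "roll": 0, "jaw": 0},
  {"dp": [0, -80, -110], "roll": 0, "jaw": 0},
])

```text
time_s: 18.12
tcp_pos: [0.5408, 0.1458, 0.2441]
eef_rot: [-179.9, -0.2, -2.2]
contact_force: [0.2, 0.2, -0.4]
gripper_width: 0.0004
gripper_force: 0.0
```

Call:
send_rows([
  {"dp": [0, -40, 0], "roll": 0, "jaw": 0},
  {"dp": [0, -60, 0], "roll": 0, "jaw": 0},
  {"dp": [0, -60, 0], "roll": 0, "jaw": 0},
  {"dp": [0, -60, 0], "roll": 0, "jaw": 0},
])

```text
time_s: 18.62
tcp_pos: [0.5416, 0.2055, 0.2401]
eef_rot: [179.9, 0.0, -2.1]
contact_force: [-1.2, -0.4, 1.0]
gripper_width: 0.0006
gripper_force: 0.0
```

Run:
```python
from h import *
a=cap('scene','s5')['image'][170:310,270:440]
cv2.imwrite('pics/c6.png',cv2.resize(a,(720,593),interpolation=cv2.INTER_CUBIC))
for z in(.117,.113,.124): print(z,proj('s5',[.6203,.0396,z]))
```

```text
0.117 [374.4 226.2]
0.113 [374.1 228. ]
0.124 [374.9 223. ]
```

View pics/c6.png

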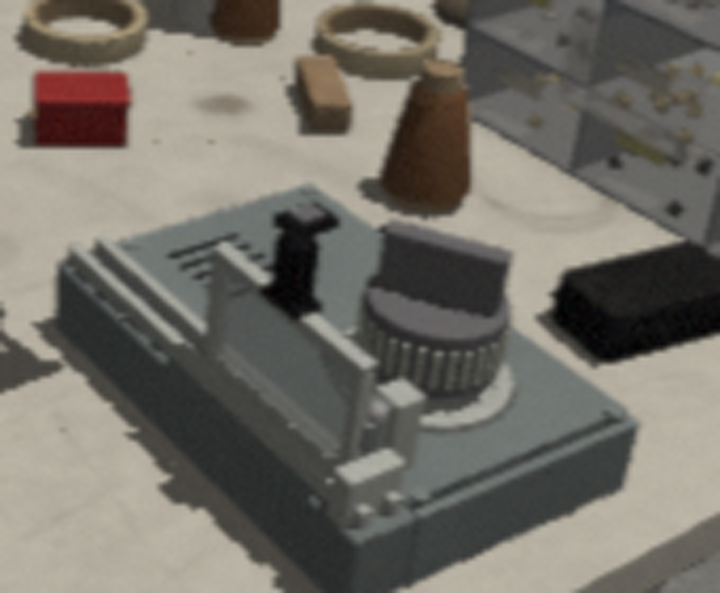

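The guard is shut against its end post at (400,440), with the tab at (295,260). The cartridge is seated behind it, with the fin top at about (448,242), and the neighbouring objects are untouched. Handing in.

```bash
python3 -c "
from plant import r
print(r.close_job())"
```

```text
the job is handed in; nothing more can be done
None
```

The job is handed in at about 19 s of the allowed 67 s: the cartridge is locked in its seat (height confirmed by touch), the guard is shut against its hard stop with the latch caught, and nothing else in the last scene view looks disturbed. The judge's verdict was not returned.

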